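Break the lid stay and shut the snack chest

TASK

Close the snack chest. Its lid is held up by a locked folding stay, clamped somewhere across the chest's width: push the red bar at the stay's knee towards the lid's hinge until the knee has clearly folded and the lid has begun to come down, take the hand away while the lid is still up, then lower the lid by hand, gently and without slamming it, and press it down on its springy seal until it is fully shut. Do not force anything, and leave the things around the chest where they are.

Things in the scene. Friction and masses are not known exactly. Their poses are not given: they have to be found in the camera images.
- chest: White snack chest fixed to the counter, open on top, 200 deep (own x), 280 wide (own y), 120 high, walls 10. Origin: centre of its underside, on the counter. Own +x runs from the front wall (towards the robot) to the back wall with the hinge; +y is its left as the robot sees it. Turned about the vertical by up to 0.35 rad. Snack boxes packed inside end 64 above the counter.
- lid (a joint): How far the plywood lid is lowered, rad: 0 = propped open, rising 75 degrees above level (1.309 rad) and leaning a little towards the robot; 1.309 = shut, a hard stop. With the stay broken, friction holds the lid where left, or it sinks slowly. Lowering takes 2 to 12 N near the free edge; the last 6 mm there squeeze a springy seal on the front rim (up to 10 N): press until it stops hard. It cannot be lowered while the stay is locked.
- lid_hinge (a point): Middle of the lid's hinge line, chest frame (100, 0, 120); the line runs along the chest's y. The plane of the lid's inner face contains this line. Seen along the chest's y, the lid's angle above level is 1.309 minus joint lid.
- lid_edge (a point): Middle of the lid's free edge, half-way through its thickness. Lid: 212 from hinge to free edge, 286 wide, 12 thick, about 0.45 kg. Its outer face is the far side when open, the top when shut. Open, this point is about 326 above the counter.
- stay_rail (a point): Middle of the round steel rail across the chest, chest frame (-22, 0, 94), on which the folding stay's foot is clamped. WHERE along the rail is not measured: the stay's plane is anywhere from 75 to the right (-y) to 80 to the left (+y) of the chest's middle, so look for its red bar or feel for it. Both links are flat steel, 81 long, 14 wide; the upper one runs in a channel under the lid, 122 from the hinge.
- knee_line (a point): Fixed point in the chest's middle plane, chest frame (13, 0, 167): the locked knee lies level with it, shifted along the chest's y with the stay. The knee carries a red push bar along the chest's y, 16 in diameter, 46 long, centred on the stay. Locked, the knee is bent 0.12 rad past straight, away from the hinge, against a stop. Nothing else stands within 40 mm of this line.
- stay_rail_end (a point): Left end of the stay rail, chest frame (-22, 130, 94). How the knee breaks: only towards the hinge, that is along chest +x and 30 to 40 degrees downwards, by 3 to 10 N on the bar. Pushing it 25 to 30 mm folds it clearly and draws the lid down about 0.1 rad; friction keeps it so. The open lid overhangs: lean the tool 30 to 45 degrees, tips away from the robot.
- snack_red: Bystander: red plastic snack box with a white lid, 89 x 114 x 55 high, loose, in the row on the robot's right. Origin: centre of its underside.
- snack_yellow: Bystander: yellow plastic snack box with a white lid, 89 x 114 x 55 high, loose, in the row on the robot's right. Origin: centre of its underside.
- snack_green: Bystander: green plastic snack box with a white lid, 89 x 114 x 55 high, loose, in the row on the robot's right. Origin: centre of its underside.
- snack_blue: Bystander: blue plastic snack box with a white lid, 89 x 114 x 55 high, loose, in the row on the robot's right. Origin: centre of its underside.
- sandwich_tin: Bystander: stainless steel sandwich container, 174 x 124 x 62 high, loose, on the robot's left. Origin: centre of its underside.
- canister: Bystander: white ceramic canister with a wire-hinged lid, 104 in diameter, 142 high, loose, on the robot's left. Origin: centre of its underside.
- spatula: Bystander: yellow silicone spatula, 260 long, lying to the left of the chest, loose, low (under 30 high). Origin: its underside, midway along.

How it is judged:
By the outcome, as a careful person would: the job done as asked, in the order asked, and still so for the second after the job is handed in, with the robot touching nothing.
It also fails if it takes over 67 s, if anything falls off the work surface, if the arm or the gripper's body presses on something with over 40 N, if the wrist force passes 120 N, or if a joint passes its speed limit or range.

ROBOT

A 7-joint arm with a two-finger parallel gripper is mounted at the origin on the work surface. World frame = base frame: x ahead of the robot, y to its left, z up, the work surface at z = 0. Lengths are in m, angles in rad, forces in N, time in s.
With the tool pointing down it reaches from about 0.4 to 0.85 m from the base axis. Payload 10.4 kg.
Tool frame: the origin (TCP) lies midway between the tips of the shut fingers; the grasp point (between the pads) lies 19 mm behind it; z points along the fingers, y is the line along which they close (so a half turn about z gives the same grasp; the last joint's range is limited). The gripper opens to 87 mm and grips with 3 to 60 N. Pads are 19 mm wide; open, the fingers measure 117 mm over their backs; the gripper's body (75 mm by 190 mm) begins 51 mm behind the grasp point.
Start: joints at [1.141, 0.332, -0.065, 1.46, 0.022, 1.35, -0.088], TCP at [0.247, -0.574, 0.223] pointing down, gripper open.
Joint ranges: [-2.6, 2.6], [-0.5, 2.12], [-1.47, 1.34], [0.16, 2.42], [-1.27, 4.41], [0.06, 2.06], [-2.6, 2.6]. Speed limits (rad/s): [2.22, 2.22, 2.79, 2.79, 3.14, 3.14, 3.14].

INTERFACE

Orientations are given as a unit quaternion [x, y, z, w].
In Python, from bench import r gives the robot as it stands.
- The arm moves only by the tool arm_command, never from a script. Its arguments are lists of equal length, an entry for each row: "xyz": the shift along the world's x, y, z in m, a list of three; "rot": the turn, a rotation vector about the world's x, y, z in rad, a list of three. In form: {"xyz": [[tx, ty, tz], ...], "rot": [[ax, ay, az], ...]}. A call has 1 to 20 rows; each row is the pose to reach, as a shift and turn from the pose commanded when the call began; what a row does not reach only later rows make up. A row lasts 1/12 s, in which the tool goes at most 41.7 mm and 7.16 degrees, less where a joint would pass 70% of its speed; a pose out of reach is approached as far as the arm can. A call with a gripper value outside its range is refused whole. "grip" is the opening, from 0 (shut) to 1 (fully open), set as the call begins (left out, the last holds). The fingers move at their own pace and stop on an object; "squeeze" is the grip in N (left out, the last holds). Time passes only in rows, so rows that repeat a pose let the fingers close. It gives the time, the measured TCP pose, the force, the opening and the grip force at its end, in the units of the state.
- r.read_state(): the state, without advancing time (a new reading comes with each control period).
- r.camera(name): name is "scene" or "top" or "wrist"; returns the picture (384x512x3 uint8, red, green, blue); there is no depth.
- r.camera_model(name): a dict with "fx", "fy", "cx", "cy" (pixels), "T" (4x4, takes a point from camera to world coordinates). Camera axes: x right, y up, looking along -z (the intrinsics and any distortion apply to the point x, -y, -z); pixel columns grow to the right and rows downward; lengths in m; the calibration is good to about 2 mm. The wrist camera is an equidistant fisheye: a pixel r from the principal point sees the ray r / f radians off the axis. A picture is of the moment at which its call begins: read the wrist's pose just before it. camera_model takes no time and is no camera call; for the wrist camera it gives the pose at the moment of the call.
- r.close_job(): hands the job in; it is judged then, once.
Trained networks look in the newest picture that a camera, given by its name, has taken for a name from the list of things; names that differ only in an ending like _2 or _b are one class to them, and where a whole thing is asked for, a point or a joint stands for the part that bears it (a point fixed in the world has none). Each returns a list of dicts, best first, with "conf" (0 to 1); they miss things now and then, are a little off and sometimes report something else, mostly with a low value. They report only what shows in the picture. A call takes as long as a camera call.
- r.look_for(label, camera): "at" ([x, y, z] in m, in the coordinates of the camera as it stood for that picture, good to about 4 mm: the middle of the surface that is visible of it).
- r.spot_point(label, camera): "at" ([x, y, z] in m, in the coordinates of the camera as it stood for that picture, good to about 4 mm: a listed point, or the origin of a listed thing).
The state is a dict: "time": time; "joint_positions": joint angles; "joint_vel": joint speeds; "joint_torque": joint torques, N m; "ee_pos": TCP position; "eef_rot": TCP orientation; "ft_force": force on the tool from outside, world axes, zero at the start; "torque": the same for the moment, N m; "width": finger opening in m; "grip_force": force on a finger pad.
Only numpy, scipy, OpenCV 4.12 (cv2) and the standard library are available. Lean on these libraries where they do the work, as an engineer would, in place of code of your own. Each camera call takes 0.05 s, during which the arm holds its last target. There are 200 camera calls.

## Working session

There is one attempt and no reset: what is moved stays moved. The work goes in short steps, Python scripts to look and compute and a tool call to move; the robot and the scene stay as the last step left them, time stands still between calls to the robot, and variables do not carry over. Pictures are saved under pics/ and viewed, at most 10 in all, crops included, and the job is handed in when it is done.

Besides the shell and the picture viewer there is one more tool, called after "Emit:" as name(argument=value, ...), one argument or row to a line, values as JSON. arm_command: Moves the arm, as the interface text tells. Its arguments: {"type":"object","properties":{"xyz":{"type":"array"},"rot":{"type":"array"},"grip":{"type":"number"},"squeeze":{"type":"number"}},"required":["xyz","rot"]}

```bash
mkdir -p pics; cat > h.py <<'E'
from bench import r
import numpy as np, cv2
from scipy.spatial.transform import Rotation as R
def snap(cam,name):
    im=r.camera(cam); cv2.imwrite(f'pics/{name}.png',im[:,:,::-1]); return im
def w(cam,at): 
    T=np.array(r.camera_model(cam)['T']); return (T@np.r_[at,1])[:3]
E
cat > a.py <<'E'
from h import *
a=snap('scene','s1'); b=snap('top','t1')
cv2.imwrite('pics/st.png',np.vstack([a,b])[:,:,::-1][:, :] if 0 else cv2.resize(np.hstack([a,b])[:,:,::-1],(800,300)))
for cam in('scene','top'):
    for l in('lid_hinge','lid_edge','stay_rail','knee_line','stay_rail_end','chest'):
        for d in r.spot_point(l,cam)[:1]: print(cam,l,w(cam,d['at']).round(4),d['conf'])
    for d in r.look_for('knee_line',cam)[:1]: print('look',cam,w(cam,d['at']).round(4),d['conf'])
s=r.read_state();print(s['time'],s['ee_pos'],s['eef_rot'],s['ft_force'])
E
python3 a.py
```

```text
scene lid_hinge [ 0.6787 -0.0783  0.123 ] 0.95
scene lid_edge [ 0.6339 -0.073   0.3246] 0.76
scene stay_rail [ 0.5595 -0.056   0.0945] 0.81
scene knee_line [ 0.5979 -0.0619  0.1657] 0.83
scene stay_rail_end [0.5851 0.0673 0.091 ] 0.8
scene chest [ 0.5843 -0.058   0.0019] 0.66
look scene [ 0.5984 -0.0897  0.0952] 0.94
top lid_hinge [ 0.679  -0.0771  0.1176] 0.81
top lid_edge [ 0.6374 -0.0673  0.3241] 0.97
top stay_rail [ 0.5442 -0.4264 -0.0017] 0.68
top knee_line [ 0.5978 -0.0624  0.169 ] 0.94
top stay_rail_end [0.5797 0.0737 0.0976] 0.92
top chest [ 0.5812 -0.0595 -0.0007] 0.64
look top [ 0.5969 -0.0599  0.067 ] 0.91
0.8 [ 0.24734482 -0.57399466  0.22258942] [9.79381774e-01 2.02018163e-01 2.26288229e-05 4.75695416e-05] [ 0.29315608 -0.1814724  -0.59651603]
```

View pics/s1.png

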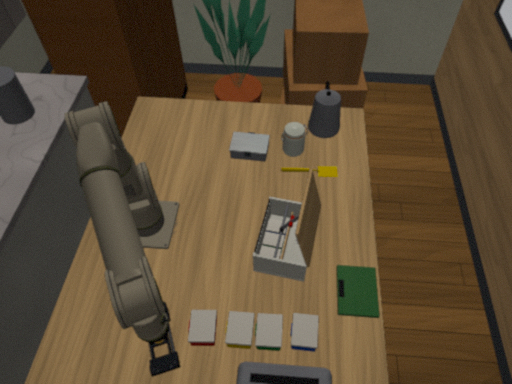

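View pics/t1.png

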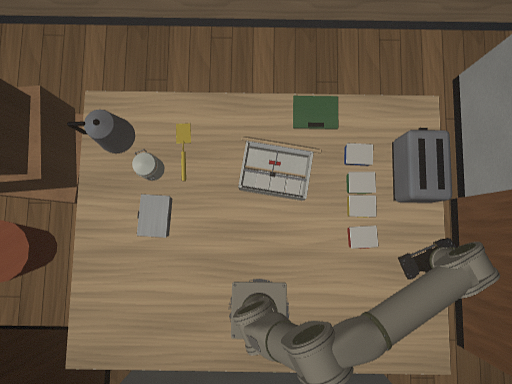

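```bash
cat > fit.py <<'E'
from h import *
from scipy.optimize import least_squares
P=np.array([[100,0,120],[100,0,120],[44.5-5,0,326],[44.5-5,0,326],[-22,0,94],[13,0,167],[13,0,167],[-22,130,94],[-22,130,94]])/1e3
Q=np.array([[.6787,-.0783,.123],[.679,-.0771,.1176],[.6339,-.073,.3246],[.6374,-.0673,.3241],[.5595,-.056,.0945],[.5979,-.0619,.1657],[.5978,-.0624,.169],[.5851,.0673,.091],[.5797,.0737,.0976]])
# lid edge: a=75deg, 212 along, 6 outward
a=1.309; P[2:4,0]=.1-.212*np.cos(a)+.006*np.sin(a); P[2:4,2]=.12+.212*np.sin(a)+.006*np.cos(a)
f=lambda p:(R.from_euler('z',p[2]).apply(P)+[p[0],p[1],0]-Q).ravel()
s=least_squares(f,[.58,-.06,-.1]);print(s.x,(f(s.x).reshape(-1,3)*1e3).round(1))
x0,y0,t=s.x
im=cv2.imread('pics/s1.png');hsv=cv2.cvtColor(im,cv2.COLOR_BGR2HSV)
for cam,n in(('scene','s1'),('top','t1')):
    m=r.camera_model(cam);T=np.array(m['T']);Ti=np.linalg.inv(T)
    im=cv2.imread(f'pics/{n}.png');hsv=cv2.cvtColor(im,cv2.COLOR_BGR2HSV)
    mk=(((hsv[...,0]<8)|(hsv[...,0]>172))&(hsv[...,1]>140)&(hsv[...,2]>70)).astype(np.uint8)
    N,_,st,c=cv2.connectedComponentsWithStats(mk)
    print(cam,T[:3,3].round(3),[(st[i].tolist(),c[i].round(1).tolist()) for i in range(1,N) if st[i,4]>15])
    for y in(-.075,-.05,-.025,0,.025,.05,.08):
        p=R.from_euler('z',t).apply([.013,y,.167])+[x0,y0,0]; q=(Ti@np.r_[p,1])[:3]
        print(y,p.round(3),round(m['cx']+m['fx']*q[0]/-q[2],1),round(m['cy']+m['fy']*-q[1]/-q[2],1))
E
python3 fit.py
```

```text
[ 0.5830576  -0.06086459 -0.16724904] [[ 3.   0.8 -3. ]
 [ 2.7 -0.4  2.4]
 [-0.6  3.7  1.7]
 [-4.1 -2.   2.2]
 [ 1.9 -1.2 -0.5]
 [-2.  -1.1  1.3]
 [-1.9 -0.6 -2. ]
 [-2.1  3.7  3. ]
 [ 3.3 -2.7 -3.6]]
scene [ 0.567 -0.952  1.491] [([289, 221, 4, 6, 17], [290.1, 223.4])]
-0.075 [ 0.583 -0.137  0.167] 286.1 239.5
-0.05 [ 0.588 -0.112  0.167] 287.6 233.8
-0.025 [ 0.592 -0.088  0.167] 289.0 228.3
0 [ 0.596 -0.063  0.167] 290.4 222.8
0.025 [ 0.6   -0.038  0.167] 291.8 217.4
0.05 [ 0.604 -0.014  0.167] 293.1 212.1
0.08 [0.609 0.016 0.167] 294.7 206.0
top [0.336 0.007 1.576] [([269, 161, 6, 3, 18], [271.5, 162.0]), ([348, 228, 3, 19, 28], [348.6, 237.4])]
-0.075 [ 0.583 -0.137  0.167] 296.0 166.7
-0.05 [ 0.588 -0.112  0.167] 289.8 165.6
-0.025 [ 0.592 -0.088  0.167] 283.5 164.5
0 [ 0.596 -0.063  0.167] 277.3 163.3
0.025 [ 0.6   -0.038  0.167] 271.0 162.2
0.05 [ 0.604 -0.014  0.167] 264.8 161.1
0.08 [0.609 0.016 0.167] 257.3 159.7
```

The scene view shows the chest at about (285,237) with a red bar near (290,221). The top view has the bar near (274,162). I'll zoom in to find its middle.

```bash
cat > z.py <<'E'
from h import *
a=cv2.imread('pics/t1.png');b=cv2.imread('pics/s1.png')
A=cv2.resize(a[140:190,250:300],(400,400),interpolation=0);B=cv2.resize(b[200:250,265:315],(400,400),interpolation=0)
cv2.imwrite('pics/z.png',np.hstack([A,B]))
for n,i in(('t',a[155:170,258:300]),('s',b[205:245,280:305])):
    i=i.astype(int);m=i[...,2]-np.maximum(i[...,0],i[...,1]);m=np.where(m>35,m,0)
    v,u=np.nonzero(m);W=m[v,u];print(n,u.min(),u.max(),v.min(),v.max(),(u*W).sum()/W.sum(),(v*W).sum()/W.sum())
E
python3 z.py
```

```text
t 11 22 5 10 16.246995441359303 7.457936179030253
s 8 14 10 21 10.971615720524017 15.389737991266376
```

View pics/z.png

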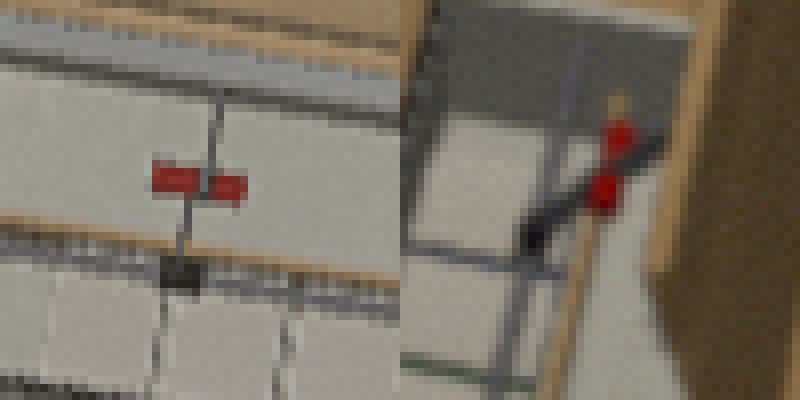

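The zoomed crops show the red bar running from column 269 to 281 at row 163 in the top view. In the scene view it is centred at row 221. Both put the stay about 9 mm left of the chest's middle, with the bar near (0.598, -0.054, 0.167).

```bash
cat > tgt.py <<'E'
from h import *
t=-.167;cx=np.array([np.cos(t),np.sin(t),0]);cy=np.array([-np.sin(t),np.cos(t),0]);ez=np.array([0,0,1.])
O=np.array([.583,-.061,0])
def rot(deg):
    a=np.radians(deg);z=np.sin(a)*cx-np.cos(a)*ez;y=-cy
    return R.from_matrix(np.c_[np.cross(y,z),y,z])
def W(x,y,z): return O+cx*x+cy*y+ez*z
def now(): s=r.read_state();return np.array(s['ee_pos']),R.from_quat(s['eef_rot']),s
E
python3 -c "
from tgt import *
p,q,s=now()
print((rot(40)*q.inv()).as_rotvec().round(3))
C=W(.013,.009,.167);d=.82*cx-.573*ez;print(C.round(3),d.round(3),(C-.09*d-p).round(3))"
```

```text
[ 0.085 -0.702 -0.55 ]
[ 0.597 -0.054  0.167] [ 0.809 -0.136 -0.573] [ 0.277  0.532 -0.004]
```

Emit:
arm_command(
  xyz=[
    [0,0.01,0.03],
    [0.01,0.03,0.06],
    [0.02,0.06,0.09],
    [0.03,0.09,0.11],
    [0.05,0.12,0.12],
    [0.06,0.15,0.13],
    [0.08,0.18,0.14],
    [0.09,0.21,0.14],
    [0.11,0.24,0.14],
    [0.12,0.27,0.14],
    [0.14,0.3,0.14],
    [0.15,0.33,0.14],
    [0.16,0.36,0.14],
    [0.17,0.39,0.14],
    [0.18,0.42,0.14],
    [0.19,0.45,0.14],
    [0.2,0.48,0.14],
    [0.2,0.51,0.14],
    [0.2,0.53,0.14],
    [0.2,0.532,0.14],
  ],
  rot=[
    [0,0,0],
    [0.005,-0.04,-0.03],
    [0.01,-0.08,-0.06],
    [0.015,-0.12,-0.09],
    [0.02,-0.16,-0.12],
    [0.025,-0.2,-0.15],
    [0.03,-0.24,-0.18],
    [0.035,-0.28,-0.21],
    [0.04,-0.32,-0.24],
    [0.044,-0.36,-0.28],
    [0.048,-0.4,-0.31],
    [0.052,-0.44,-0.34],
    [0.056,-0.48,-0.37],
    [0.06,-0.52,-0.4],
    [0.065,-0.56,-0.44],
    [0.07,-0.6,-0.47],
    [0.075,-0.64,-0.5],
    [0.08,-0.67,-0.53],
    [0.085,-0.702,-0.55],
    [0.085,-0.702,-0.55],
  ],
  grip=0,
)

```text
time: 2.47
ee_pos: [0.4702, -0.1071, 0.3406]
eef_rot: [0.948, -0.053, 0.314, 0.018]
ft_force: [0.9, 4.1, 1.9]
width: 0.0006
grip_force: 0.0
```

```bash
python3 -c "
from tgt import *
p,q,s=now()
print(s['time'],p,(rot(40)*q.inv()).as_rotvec().round(3),s['width'],np.round(s['joint_positions'],2),np.round(s['ft_force'],1))
C=W(.013,.009,.167);d=.82*cx-.573*ez;print((C-.09*d-p).round(3))
snap('wrist','w1')
for d in r.look_for('knee_line','wrist')[:2]: print(w('wrist',d['at']).round(4),d['conf'])
for l in ('knee_line','stay_rail','lid_edge'):
  for d in r.spot_point(l,'wrist')[:1]: print(l,w('wrist',d['at']).round(4),d['conf'])"
```

```text
2.4667 [ 0.47022917 -0.10707741  0.34064035] [-0.007 -0.059 -0.055] 0.0005670956106625537 [ 0.41 -0.5  -0.18  2.13 -0.2   0.88 -1.38] [0.9 4.1 1.9]
[ 0.054  0.065 -0.122]
[ 0.6286 -0.0788  0.1163] 0.83
stay_rail [ 0.5563 -0.0694  0.0915] 0.61
lid_edge [ 0.6334 -0.0887  0.3248] 0.9
```

View pics/w1.png

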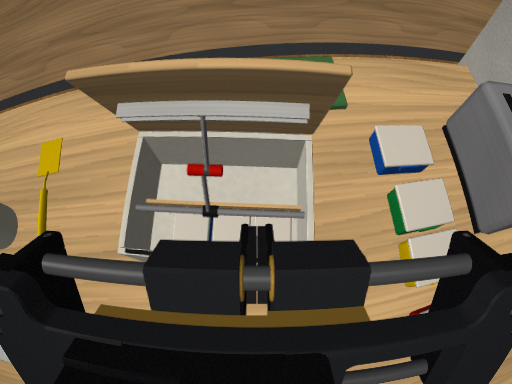

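```bash
cat > pj.py <<'E'
from tgt import *
import sys
m=r.camera_model('wrist');T=np.array(m['T']);print(m['fx'],m['cx'],m['cy'])
def pix(p):
    q=np.linalg.inv(T)@np.r_[p,1];v=np.array([q[0],-q[1],-q[2]]);a=np.arctan2(np.hypot(*v[:2]),v[2]);u=v[:2]/np.hypot(*v[:2])*a*m['fx'];return (u+[m['cx'],m['cy']]).round(1)
for y in(-.014,.009,.032): print(y,pix(W(.013,y,.167)))
im=cv2.imread('pics/w1.png').astype(int);k=im[...,2]-np.maximum(im[...,0],im[...,1]);_,_,st,c=cv2.connectedComponentsWithStats((k>60).astype(np.uint8))
print([(a.tolist(),b.round(1).tolist()) for a,b in zip(st,c) if 15<a[4]<9000])
E
python3 pj.py
```

```text
297.3186396354542 256.460557412771 190.5220648575864
-0.014 [209.  170.1]
0.009 [191.8 169.7]
0.032 [174.9 169.4]
[([187, 164, 17, 12, 192], [195.2, 169.3]), ([209, 165, 14, 11, 148], [215.2, 170.0]), ([409, 306, 21, 10, 64], [418.5, 310.8])]
```

The wrist view shows the bar from column 187 to 223 with its middle at (205,170). The arm was still settling during that shot, so I'll recheck after the next move. Now on to the pre-contact pose.

```bash
python3 -c "
from tgt import *
p,q,s=now()
print(s['time'],p,[(rot(k)*q.inv()).as_rotvec().round(3) for k in(30,35,40)],np.round(s['joint_positions'],2),np.round(s['ft_force'],1))
C=W(.013,.009,.167);d=.82*cx-.573*ez;print((C-.09*d-p).round(3))"
```

```text
2.7167 [ 0.46673224 -0.1199319   0.34022864] [array([ 0.027,  0.109, -0.027]), array([ 0.014,  0.022, -0.027]), array([ 0.   , -0.064, -0.027])] [ 0.47 -0.5  -0.2   2.12 -0.21  0.88 -1.37] [ 0.2 -0.5  0.8]
[ 0.058  0.078 -0.122]
```

Emit:
arm_command(
  xyz=[
    [0.01,0.01,0],
    [0.02,0.02,0],
    [0.03,0.03,-0.005],
    [0.035,0.045,-0.015],
    [0.04,0.06,-0.03],
    [0.04,0.075,-0.04],
    [0.04,0.075,-0.05],
    [0.04,0.075,-0.05],
    [0.04,0.075,-0.05],
  ],
  rot=[
    [0,0,-0.01],
    [0,0,-0.02],
    [0,0,-0.02],
    [0,0,-0.02],
    [0,0,-0.02],
    [0,0,-0.02],
    [0,0,-0.02],
    [0,0,-0.02],
    [0,0,-0.02],
  ],
)

```text
time: 3.47
ee_pos: [0.5068, -0.0465, 0.2901]
eef_rot: [0.947, -0.076, 0.311, 0.03]
ft_force: [0.6, -0.3, -0.2]
width: 0.0002
grip_force: 0.0
```

```bash
cat > chk.py <<'E'
from tgt import *
p,q,s=now()
print(s['time'],p,[(rot(k)*q.inv()).as_rotvec().round(3) for k in(35,40)],np.round(s['joint_positions'],2),np.round(s['ft_force'],1))
C=W(.013,.009,.167);d=.82*cx-.573*ez;print((C-.09*d-p).round(3))
m=r.camera_model('wrist');im=snap('wrist','w2');T=np.array(m['T'])
def pix(p):
    q=np.linalg.inv(T)@np.r_[p,1];v=np.array([q[0],-q[1],-q[2]]);a=np.arctan2(np.hypot(*v[:2]),v[2]);u=v[:2]/np.hypot(*v[:2])*a*m['fx'];return (u+[m['cx'],m['cy']]).round(1)
for y in(-.014,.009,.032): print(y,pix(W(.013,y,.167)))
im=im[:,:,::-1].astype(int);k=im[...,2]-np.maximum(im[...,0],im[...,1]);_,_,st,c=cv2.connectedComponentsWithStats((k>60).astype(np.uint8))
print([(a.tolist(),b.round(1).tolist()) for a,b in zip(st,c) if 15<a[4]<9000])
print(now()[0])
E
python3 chk.py
```

```text
3.4667 [ 0.50679604 -0.04654968  0.2900607 ] [array([ 0.013,  0.022, -0.005]), array([-0.001, -0.064, -0.004])] [ 0.5  -0.43 -0.46  2.16 -0.14  0.74 -1.64] [ 0.6 -0.3 -0.2]
[ 0.018  0.005 -0.071]
-0.014 [270.4 176.6]
0.009 [249.5 176.4]
0.032 [228.5 176.3]
[([227, 169, 21, 14, 291], [237.1, 175.5]), ([255, 169, 15, 14, 208], [261.9, 175.5]), ([294, 226, 3, 15, 31], [294.7, 233.4])]
[ 0.50710065 -0.04622373  0.29070504]
```

The bar spans columns 227–270 at row 176, against a prediction of 228.5–270.4, so the position is confirmed. Next I'll move to about 25 mm short of contact.

Emit:
arm_command(
  xyz=[
    [0.003,0.001,-0.015],
    [0.007,0.002,-0.03],
    [0.01,0.003,-0.045],
    [0.014,0.003,-0.06],
    [0.018,0.004,-0.07],
    [0.025,0.003,-0.076],
    [0.035,0.001,-0.083],
    [0.045,-0.001,-0.09],
    [0.055,-0.002,-0.097],
    [0.065,-0.003,-0.103],
    [0.065,-0.003,-0.103],
    [0.065,-0.003,-0.103],
  ],
  rot=[
    [0,0,0],
    [0,0,0],
    [0,0,0],
    [0,0,0],
    [0,0,0],
    [0,0,0],
    [0,0,0],
    [0,0,0],
    [0,0,0],
    [0,0,0],
    [0,0,0],
    [0,0,0],
  ],
)

```text
time: 4.52
ee_pos: [0.5723, -0.0482, 0.1872]
eef_rot: [0.947, -0.075, 0.311, 0.029]
ft_force: [0.1, -0.3, 0.4]
width: -0.0
grip_force: 0.0
```

```bash
sed -i "s/'w2'/'w3'/" chk.py; python3 chk.py
```

```text
4.5167 [ 0.57225421 -0.04821567  0.18723437] [array([ 0.012,  0.022, -0.007]), array([-0.002, -0.064, -0.006])] [ 0.63 -0.14 -0.66  2.18  0.11  0.45 -1.86] [ 0.1 -0.3  0.4]
[-0.048  0.006  0.031]
-0.014 [292.7 208.4]
0.009 [259.9 208.2]
0.032 [227.  207.9]
[([224, 196, 34, 22, 724], [240.9, 206.6]), ([268, 196, 24, 22, 520], [279.3, 206.5]), ([495, 349, 17, 35, 373], [504.6, 371.1])]
[ 0.57208664 -0.04793515  0.18748724]
```

View pics/w3.png

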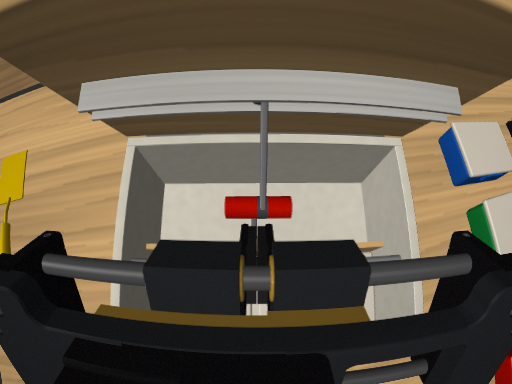

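The picture shows the bar centred at (258,207), straight ahead of the closed fingertips at (257,232). I'll push slowly along chest +x and 35° downwards.

Emit:
arm_command(
  xyz=[
    [0.004,-0.001,-0.003],
    [0.008,-0.001,-0.006],
    [0.012,-0.002,-0.009],
    [0.016,-0.003,-0.0115],
    [0.02,-0.003,-0.014],
    [0.022,-0.004,-0.0155],
    [0.024,-0.004,-0.017],
    [0.026,-0.004,-0.0185],
    [0.028,-0.005,-0.02],
  ],
  rot=[
    [0,0,0],
    [0,0,0],
    [0,0,0],
    [0,0,0],
    [0,0,0],
    [0,0,0],
    [0,0,0],
    [0,0,0],
    [0,0,0],
  ],
)

```text
time: 5.32
ee_pos: [0.6003, -0.052, 0.1674]
eef_rot: [0.947, -0.074, 0.311, 0.029]
ft_force: [-6.9, 2.4, 5.0]
width: 0.0004
grip_force: 3.7
```

Emit:
arm_command(
  xyz=[
    [0.002,0,-0.0015],
    [0.004,-0.001,-0.003],
    [0.006,-0.001,-0.0045],
    [0.008,-0.001,-0.006],
    [0.01,-0.002,-0.0075],
    [0.012,-0.002,-0.009],
    [0.012,-0.002,-0.009],
  ],
  rot=[
    [0,0,0],
    [0,0,0],
    [0,0,0],
    [0,0,0],
    [0,0,0],
    [0,0,0],
    [0,0,0],
  ],
)

```text
time: 5.9
ee_pos: [0.6101, -0.0543, 0.1559]
eef_rot: [0.948, -0.074, 0.309, 0.03]
ft_force: [-11.8, 1.8, 1.2]
width: 0.0003
grip_force: 9.0
```

```bash
cat > lid.py <<'E'
from tgt import *
import sys
p,q,s=now();print(s['time'],p,np.round(s['joint_positions'],2),np.round(s['ft_force'],1))
def edge(l): 
    a=1.309-l; return W(.1-.212*np.cos(a)+.006*np.sin(a),0,.12+.212*np.sin(a)+.006*np.cos(a))
for cam in('scene','top'):
    snap(cam,cam+sys.argv[1])
    for d in r.spot_point('lid_edge',cam)[:1]:
        e=w(cam,d['at']);x=(e-O)@cx-.1;z=e[2]-.12
        print(cam,e.round(4),d['conf'],'lid',round(1.309-(np.arctan2(z,-x)+0-np.arctan2(6,212)*-1*-1),3))
E
python3 lid.py 2
```

```text
5.9 [ 0.61014549 -0.05427225  0.15585128] [ 0.66  0.02 -0.72  2.13  0.38  0.4  -2.09] [-11.8   1.8   1.2]
scene [ 0.6195 -0.0673  0.3261] 0.64 lid 0.063
top [ 0.624  -0.0637  0.3226] 0.96 lid 0.05
```

```bash
python3 -c "
from h import *
im=snap('wrist','w4')
a=cv2.imread('pics/scene2.png')[195:265,250:335]
c=cv2.resize(im[150:330,150:370,::-1],(458,375));a=cv2.resize(a,(340,375),interpolation=cv2.INTER_CUBIC)
cv2.imwrite('pics/w4c.png',np.hstack([c[:,:],a]))"
```

```text
(no output)
```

View pics/w4c.png

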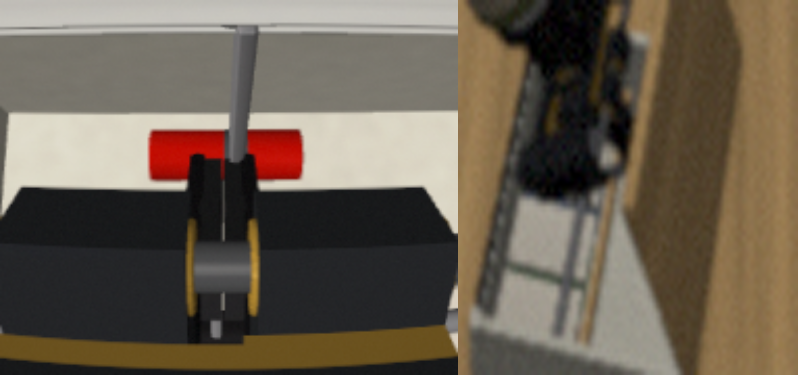

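The crop shows the fingertip at (222,155), centred on the bar, which spans columns 150–302 at row 155. It covers the bar's lower half, so the tip is a little low. I'll push flatter from here.

Emit:
arm_command(
  xyz=[
    [0.0015,0,0.001],
    [0.003,-0.001,0.001],
    [0.0045,-0.001,0.0],
    [0.006,-0.001,-0.001],
    [0.0075,-0.001,-0.002],
    [0.009,-0.001,-0.003],
    [0.009,-0.001,-0.003],
  ],
  rot=[
    [0,0,0],
    [0,0,0],
    [0,0,0],
    [0,0,0],
    [0,0,0],
    [0,0,0],
    [0,0,0],
  ],
)

```text
time: 6.73
ee_pos: [0.6146, -0.0552, 0.1482]
eef_rot: [0.949, -0.074, 0.304, 0.03]
ft_force: [-29.2, 4.8, -0.6]
width: 0.0005
grip_force: 17.7
```

```bash
python3 lid.py 3
```

```text
6.7333 [ 0.6145836  -0.0551968   0.14816012] [ 0.65  0.05 -0.71  2.12  0.43  0.41 -2.13] [-29.2   4.8  -0.6]
scene [ 0.5845 -0.0609 -0.002 ] 0.63 lid 2.229
top [ 0.6024 -0.0601  0.3153] 0.92 lid 0.159
```

The force is rising because the tip is wedged between the bar and the lower link. The knee has folded (about 33 mm) and the lid has come down about 0.15 rad. I'll back off now.

Emit:
arm_command(
  xyz=[
    [-0.005,0.001,0.003],
    [-0.011,0.002,0.008],
    [-0.018,0.003,0.015],
    [-0.027,0.005,0.025],
    [-0.037,0.007,0.037],
    [-0.05,0.009,0.05],
    [-0.065,0.012,0.06],
    [-0.08,0.014,0.07],
    [-0.095,0.016,0.08],
    [-0.095,0.016,0.08],
  ],
  rot=[
    [0,0,0],
    [0,0,0],
    [0,0,0],
    [0,0,0],
    [0,0,0],
    [0,0,0],
    [0,0,0],
    [0,0,0],
    [0,0,0],
    [0,0,0],
  ],
)

```text
time: 7.77
ee_pos: [0.5253, -0.0388, 0.2374]
eef_rot: [0.947, -0.074, 0.312, 0.03]
ft_force: [1.5, -0.5, 0.0]
width: 0.0005
grip_force: 0.0
```

```bash
python3 lid.py 4; python3 -c "
from h import *
im=snap('wrist','w5')"
```

```text
7.7667 [ 0.52534155 -0.03882747  0.23739193] [ 0.57 -0.35 -0.57  2.21 -0.11  0.59 -1.68] [ 1.5 -0.5  0. ]
scene [ 0.5984 -0.0677  0.3168] 0.7 lid 0.169
top [ 0.6004 -0.0574  0.3133] 0.95 lid 0.174
```

View pics/w5.png

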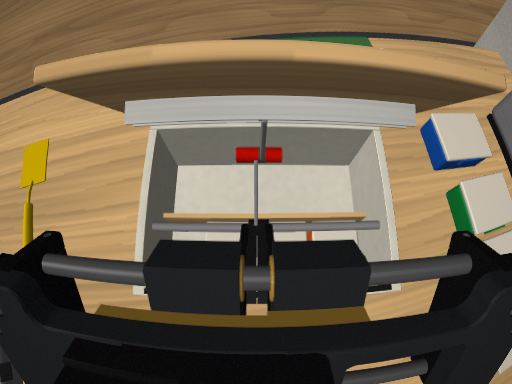

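The picture shows the knee folded, with the bar now at (259,155), well back by the hinge wall, and the lid at about 0.17. The hand is clear. Now I'll go over the lid edge and down behind it with the tool vertical.

```bash
python3 -c "
from tgt import *
p,q,s=now();print(s['time'],p,(rot(0)*q.inv()).as_rotvec().round(3))
for a in((-.06,0,.41),(.075,0,.41),(.075,0,.30)):print((W(*a)-p).round(3))"
```

```text
8.0167 [ 0.52630818 -0.03899969  0.23445804] [ 0.111  0.625 -0.011]
[-0.002 -0.012  0.176]
[ 0.131 -0.034  0.176]
[ 0.131 -0.034  0.066]
```

Emit:
arm_command(
  xyz=[
    [0,0,0.015],
    [0,-0.002,0.04],
    [0,-0.004,0.065],
    [0,-0.006,0.09],
    [0,-0.008,0.115],
    [0,-0.01,0.14],
    [0,-0.011,0.16],
    [0,-0.012,0.176],
    [0.005,-0.012,0.178],
    [0.02,-0.014,0.178],
    [0.04,-0.018,0.178],
    [0.06,-0.022,0.178],
    [0.08,-0.026,0.178],
    [0.1,-0.03,0.178],
    [0.115,-0.032,0.178],
    [0.131,-0.034,0.177],
    [0.131,-0.034,0.177],
    [0.131,-0.034,0.177],
  ],
  rot=[
    [0.006,0.03,0],
    [0.012,0.07,0],
    [0.02,0.12,-0.002],
    [0.03,0.18,-0.003],
    [0.04,0.24,-0.004],
    [0.05,0.3,-0.005],
    [0.064,0.36,-0.006],
    [0.075,0.42,-0.007],
    [0.085,0.48,-0.008],
    [0.096,0.54,-0.01],
    [0.106,0.6,-0.011],
    [0.111,0.625,-0.011],
    [0.111,0.625,-0.011],
    [0.111,0.625,-0.011],
    [0.111,0.625,-0.011],
    [0.111,0.625,-0.011],
    [0.111,0.625,-0.011],
    [0.111,0.625,-0.011],
  ],
)

```text
time: 9.52
ee_pos: [0.6579, -0.0732, 0.4097]
eef_rot: [0.997, -0.083, -0.001, -0.0]
ft_force: [0.1, 0.3, -0.4]
width: 0.0005
grip_force: 0.0
```

```bash
python3 lid.py 5; python3 -c "
from tgt import *
p,q,s=now();print(p,(rot(0)*q.inv()).as_rotvec().round(3),(W(.075,0,.3)-p).round(3))"
```

```text
9.5167 [ 0.65791132 -0.0731703   0.40972995] [ 0.38  0.47 -0.58  0.94  0.26  1.8  -1.83] [ 0.1  0.3 -0.4]
scene [ 0.5981 -0.0628  0.3174] 0.86 lid 0.172
top [ 0.6021 -0.0588  0.3146] 0.61 lid 0.163
[ 0.65675995 -0.07300442  0.41235723] [ 0.001  0.001 -0.   ] [ 0.    -0.    -0.112]
```

Emit:
arm_command(
  xyz=[
    [0,0,-0.015],
    [0,0,-0.04],
    [0,0,-0.065],
    [0,0,-0.09],
    [0,0,-0.105],
    [0,0,-0.112],
    [-0.007,0.001,-0.112],
    [-0.014,0.002,-0.112],
    [-0.021,0.004,-0.112],
    [-0.021,0.004,-0.112],
    [-0.021,0.004,-0.112],
  ],
  rot=[
    [0,0,0],
    [0,0,0],
    [0,0,0],
    [0,0,0],
    [0,0,0],
    [0,0,0],
    [0,0,0],
    [0,0,0],
    [0,0,0],
    [0,0,0],
    [0,0,0],
  ],
)

```text
time: 10.63
ee_pos: [0.6361, -0.0688, 0.3016]
eef_rot: [0.997, -0.083, 0.001, 0.001]
ft_force: [0.4, -0.3, 0.4]
width: 0.0007
grip_force: 0.0
```

```bash
cat > arc.py <<'E'
from tgt import *
import sys
p,q,s=now();a0,a1,n=float(sys.argv[1]),float(sys.argv[2]),int(sys.argv[3])
print(s['time'],p,np.round(s['ft_force'],1))
for a in np.linspace(a0,a1,n):
    print(round(a,3),(W(.1095-.19*np.cos(a)+.012*np.sin(a),0,.12+.19*np.sin(a)+.012*np.cos(a))-p).round(3).tolist())
E
python3 arc.py 1.12 .56 20
```

```text
10.6333 [ 0.63607327 -0.06876982  0.30157721] [ 0.4 -0.3  0.4]
1.12 [-0.016, 0.002, -0.005]
1.091 [-0.021, 0.002, -0.008]
1.061 [-0.026, 0.003, -0.01]
1.032 [-0.031, 0.004, -0.012]
1.002 [-0.036, 0.005, -0.015]
0.973 [-0.041, 0.006, -0.018]
0.943 [-0.046, 0.007, -0.021]
0.914 [-0.05, 0.007, -0.024]
0.884 [-0.055, 0.008, -0.027]
0.855 [-0.059, 0.009, -0.03]
0.825 [-0.063, 0.01, -0.034]
0.796 [-0.068, 0.01, -0.037]
0.766 [-0.072, 0.011, -0.041]
0.737 [-0.076, 0.012, -0.045]
0.707 [-0.08, 0.012, -0.049]
0.678 [-0.084, 0.013, -0.053]
0.648 [-0.087, 0.014, -0.057]
0.619 [-0.091, 0.014, -0.062]
0.589 [-0.094, 0.015, -0.066]
0.56 [-0.098, 0.015, -0.07]
```

Emit:
arm_command(
  xyz=[
    [-0.006,0.001,-0.002],
    [-0.011,0.001,-0.004],
    [-0.016,0.002,-0.005],
    [-0.021,0.002,-0.008],
    [-0.026,0.003,-0.01],
    [-0.031,0.004,-0.012],
    [-0.036,0.005,-0.015],
    [-0.041,0.006,-0.018],
    [-0.046,0.007,-0.021],
  ],
  rot=[
    [0,0,0],
    [0,0,0],
    [0,0,0],
    [0,0,0],
    [0,0,0],
    [0,0,0],
    [0,0,0],
    [0,0,0],
    [0,0,0],
  ],
)

```text
time: 11.38
ee_pos: [0.5895, -0.0623, 0.2787]
eef_rot: [0.997, -0.083, 0.0, 0.001]
ft_force: [3.0, -2.3, 0.4]
width: 0.0004
grip_force: 1.5
```

```bash
python3 lid.py 6; python3 arc.py .92 .36 20
```

```text
11.3833 [ 0.58951692 -0.06229368  0.27865372] [ 0.52  0.3  -0.62  1.44  0.17  1.46 -1.83] [ 3.  -2.3  0.4]
scene [ 0.5617 -0.059   0.2948] 0.69 lid 0.373
top [ 0.5632 -0.0532  0.2937] 0.66 lid 0.374
11.5833 [ 0.58949345 -0.06187574  0.27873241] [0.4 0.2 0.1]
0.92 [-0.003, 0.0, -0.0]
0.891 [-0.007, 0.001, -0.003]
0.861 [-0.012, 0.002, -0.007]
0.832 [-0.016, 0.002, -0.01]
0.802 [-0.02, 0.003, -0.014]
0.773 [-0.024, 0.004, -0.018]
0.743 [-0.028, 0.005, -0.021]
0.714 [-0.032, 0.005, -0.025]
0.684 [-0.036, 0.006, -0.029]
0.655 [-0.04, 0.007, -0.034]
0.625 [-0.044, 0.007, -0.038]
0.596 [-0.047, 0.008, -0.042]
0.566 [-0.05, 0.008, -0.047]
0.537 [-0.053, 0.009, -0.051]
0.507 [-0.057, 0.009, -0.056]
0.478 [-0.059, 0.01, -0.061]
0.448 [-0.062, 0.01, -0.066]
0.419 [-0.065, 0.011, -0.07]
0.389 [-0.067, 0.011, -0.075]
0.36 [-0.07, 0.012, -0.081]
```

Emit:
arm_command(
  xyz=[
    [-0.003,0,0],
    [-0.007,0.001,-0.003],
    [-0.012,0.002,-0.007],
    [-0.016,0.002,-0.01],
    [-0.02,0.003,-0.014],
    [-0.024,0.004,-0.018],
    [-0.028,0.005,-0.021],
    [-0.032,0.005,-0.025],
    [-0.036,0.006,-0.029],
    [-0.04,0.007,-0.034],
    [-0.044,0.007,-0.038],
    [-0.047,0.008,-0.042],
    [-0.05,0.008,-0.047],
    [-0.053,0.009,-0.051],
    [-0.057,0.009,-0.056],
    [-0.059,0.01,-0.061],
    [-0.062,0.01,-0.066],
    [-0.065,0.011,-0.07],
    [-0.067,0.011,-0.075],
    [-0.07,0.012,-0.081],
  ],
  rot=[
    [0,0,0],
    [0,0,0],
    [0,0,0],
    [0,0,0],
    [0,0,0],
    [0,0,0],
    [0,0,0],
    [0,0,0],
    [0,0,0],
    [0,0,0],
    [0,0,0],
    [0,0,0],
    [0,0,0],
    [0,0,0],
    [0,0,0],
    [0,0,0],
    [0,0,0],
    [0,0,0],
    [0,0,0],
    [0,0,0],
  ],
)

```text
time: 13.25
ee_pos: [0.52, -0.05, 0.1976]
eef_rot: [0.997, -0.083, 0.0, 0.0]
ft_force: [0.6, -1.7, 1.2]
width: 0.0006
grip_force: 0.8
```

```bash
python3 lid.py 7; python3 arc.py .35 0 17
```

```text
13.25 [ 0.51996317 -0.04999071  0.19763267] [ 0.58  0.17 -0.63  1.74  0.11  1.26 -1.81] [ 0.6 -1.7  1.2]
scene [ 0.487  -0.0495  0.2017] 0.8 lid 0.943
13.45 [ 0.51986367 -0.04986706  0.19773245] [-0.4 -1.3 -0.4]
0.35 [-0.001, -0.0, -0.001]
0.328 [-0.002, -0.0, -0.005]
0.306 [-0.004, 0.0, -0.009]
0.284 [-0.005, 0.0, -0.013]
0.262 [-0.007, 0.001, -0.017]
0.241 [-0.008, 0.001, -0.021]
0.219 [-0.009, 0.001, -0.025]
0.197 [-0.01, 0.001, -0.029]
0.175 [-0.011, 0.001, -0.033]
0.153 [-0.012, 0.002, -0.037]
0.131 [-0.013, 0.002, -0.041]
0.109 [-0.014, 0.002, -0.045]
0.088 [-0.014, 0.002, -0.049]
0.066 [-0.015, 0.002, -0.053]
0.044 [-0.016, 0.002, -0.057]
0.022 [-0.016, 0.002, -0.062]
0.0 [-0.016, 0.002, -0.066]
```

Emit:
arm_command(
  xyz=[
    [-0.001,0,-0.003],
    [-0.002,0,-0.006],
    [-0.004,0,-0.009],
    [-0.005,0,-0.013],
    [-0.007,0.001,-0.017],
    [-0.008,0.001,-0.021],
    [-0.009,0.001,-0.025],
    [-0.01,0.001,-0.029],
    [-0.011,0.001,-0.033],
    [-0.012,0.002,-0.037],
    [-0.013,0.002,-0.041],
    [-0.014,0.002,-0.044],
    [-0.014,0.002,-0.047],
    [-0.015,0.002,-0.05],
    [-0.015,0.002,-0.052],
    [-0.015,0.002,-0.054],
    [-0.016,0.002,-0.056],
    [-0.016,0.002,-0.057],
  ],
  rot=[
    [0,0,0],
    [0,0,0],
    [0,0,0],
    [0,0,0],
    [0,0,0],
    [0,0,0],
    [0,0,0],
    [0,0,0],
    [0,0,0],
    [0,0,0],
    [0,0,0],
    [0,0,0],
    [0,0,0],
    [0,0,0],
    [0,0,0],
    [0,0,0],
    [0,0,0],
    [0,0,0],
  ],
)

```text
time: 14.95
ee_pos: [0.504, -0.0479, 0.1407]
eef_rot: [0.997, -0.083, 0.0, 0.0]
ft_force: [-0.0, -0.3, 1.5]
width: 0.0003
grip_force: 0.3
```

Emit:
arm_command(
  xyz=[
    [0,0,-0.001],
    [0,0,-0.002],
    [0,0,-0.003],
    [0,0,-0.004],
    [0,0,-0.005],
    [0,0,-0.006],
    [0,0,-0.007],
    [0,0,-0.008],
    [0,0,-0.008],
  ],
  rot=[
    [0,0,0],
    [0,0,0],
    [0,0,0],
    [0,0,0],
    [0,0,0],
    [0,0,0],
    [0,0,0],
    [0,0,0],
    [0,0,0],
  ],
)

```text
time: 15.7
ee_pos: [0.5041, -0.0479, 0.1328]
eef_rot: [0.997, -0.083, 0.0, 0.0]
ft_force: [-0.1, -0.2, 1.0]
width: 0.0003
grip_force: 0.1
```

Emit:
arm_command(
  xyz=[
    [0,0,-0.001],
    [0,0,-0.002],
    [0,0,-0.003],
    [0,0,-0.003],
  ],
  rot=[
    [0,0,0],
    [0,0,0],
    [0,0,0],
    [0,0,0],
  ],
)

```text
time: 16.03
ee_pos: [0.5043, -0.0479, 0.1321]
eef_rot: [0.997, -0.083, 0.0, 0.001]
ft_force: [-12.0, 0.3, 26.9]
width: 0.0007
grip_force: 13.4
```

```bash
python3 lid.py 8; python3 -c "
import cv2,numpy as np
a=cv2.imread('pics/scene8.png')[160:310,220:360];b=cv2.imread('pics/top8.png')[120:230,220:340]
cv2.imwrite('pics/v8.png',np.hstack([cv2.resize(a,(400,430)),cv2.resize(b,(400,430))]))"
```

```text
16.0333 [ 0.50431857 -0.04794189  0.13214734] [ 0.58  0.2  -0.63  1.86  0.13  1.13 -1.84] [-12.    0.3  26.9]
scene [ 0.4737 -0.0454  0.126 ] 0.57 lid 1.309
```

View pics/v8.png

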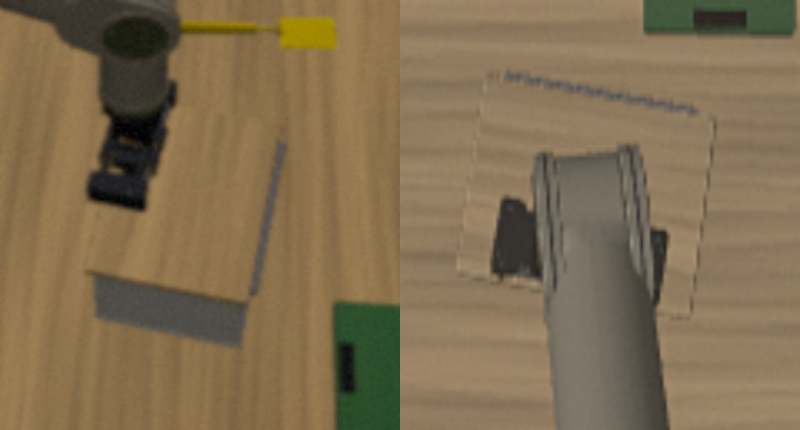

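The crops show the lid flat on the chest, and the force rose to 27 N at a hard stop with z = 0.132. I'll ease off, retract and check that it stays shut.

Emit:
arm_command(
  xyz=[
    [0,0,0],
    [0,0,0.001],
    [0,0,0.003],
    [0,0,0.008],
    [0,0,0.02],
    [0,0,0.04],
    [-0.01,0,0.07],
    [-0.02,0,0.1],
    [-0.04,-0.02,0.12],
    [-0.06,-0.05,0.14],
    [-0.06,-0.08,0.15],
    [-0.06,-0.12,0.15],
    [-0.06,-0.16,0.15],
    [-0.06,-0.2,0.15],
    [-0.06,-0.23,0.15],
    [-0.06,-0.25,0.15],
    [-0.06,-0.25,0.15],
    [-0.06,-0.25,0.15],
  ],
  rot=[
    [0,0,0],
    [0,0,0],
    [0,0,0],
    [0,0,0],
    [0,0,0],
    [0,0,0],
    [0,0,0],
    [0,0,0],
    [0,0,0],
    [0,0,0],
    [0,0,0],
    [0,0,0],
    [0,0,0],
    [0,0,0],
    [0,0,0],
    [0,0,0],
    [0,0,0],
    [0,0,0],
  ],
)

```text
time: 17.73
ee_pos: [0.4439, -0.2987, 0.2802]
eef_rot: [0.996, -0.084, 0.0, -0.0]
ft_force: [-0.6, 1.3, 0.7]
width: 0.0007
grip_force: 0.0
```

```bash
python3 lid.py 9; python3 -c "
import cv2,numpy as np
a=cv2.imread('pics/scene9.png')[160:310,220:360];b=cv2.imread('pics/top9.png')[90:260,120:400]
cv2.imwrite('pics/v9.png',np.hstack([cv2.resize(a,(300,340)),cv2.resize(b,(500,340))]))"
```

```text
17.7333 [ 0.44392601 -0.29868646  0.28023869] [ 0.86  0.13 -0.39  1.59  0.05  1.43 -1.27] [-0.6  1.3  0.7]
scene [ 0.4745 -0.0473  0.1261] 0.96 lid 1.308
top [ 0.4766 -0.0419  0.128 ] 0.71 lid 1.299
```

View pics/v9.png

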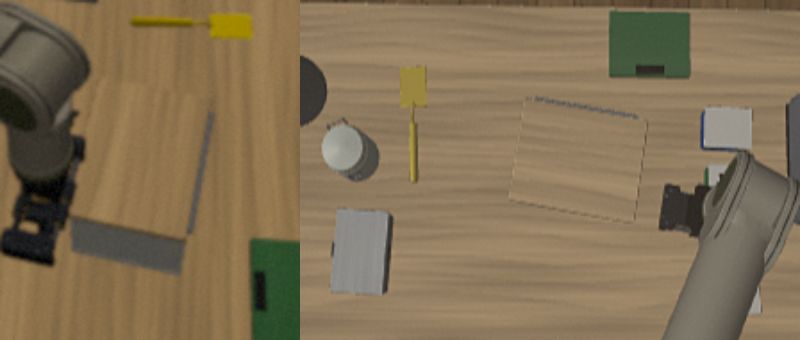

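The lid looks shut in both views and the things around it are unmoved. I have plenty of time, so I'll touch it once more to confirm by feel that it hasn't sprung back.

Emit:
arm_command(
  xyz=[
    [0,0.03,0],
    [0,0.06,0],
    [0,0.09,0],
    [0,0.12,0],
    [0,0.15,0],
    [0.01,0.18,-0.01],
    [0.02,0.21,-0.03],
    [0.04,0.23,-0.05],
    [0.055,0.245,-0.08],
    [0.06,0.25,-0.1],
    [0.06,0.25,-0.12],
    [0.06,0.25,-0.135],
    [0.06,0.25,-0.14],
    [0.06,0.25,-0.142],
    [0.06,0.25,-0.144],
    [0.06,0.25,-0.146],
    [0.06,0.25,-0.1465],
    [0.06,0.25,-0.1465],
  ],
  rot=[
    [0,0,0],
    [0,0,0],
    [0,0,0],
    [0,0,0],
    [0,0,0],
    [0,0,0],
    [0,0,0],
    [0,0,0],
    [0,0,0],
    [0,0,0],
    [0,0,0],
    [0,0,0],
    [0,0,0],
    [0,0,0],
    [0,0,0],
    [0,0,0],
    [0,0,0],
    [0,0,0],
  ],
)

```text
time: 19.43
ee_pos: [0.5044, -0.048, 0.1341]
eef_rot: [0.997, -0.083, 0.001, 0.0]
ft_force: [-0.5, -0.5, -0.9]
width: 0.0005
grip_force: 0.0
```

Emit:
arm_command(
  xyz=[
    [0,0,-0.0005],
    [0,0,-0.001],
    [0,0,-0.0015],
    [0,0,-0.0015],
  ],
  rot=[
    [0,0,0],
    [0,0,0],
    [0,0,0],
    [0,0,0],
  ],
)

```text
time: 19.77
ee_pos: [0.5043, -0.048, 0.1325]
eef_rot: [0.997, -0.083, 0.0, 0.0]
ft_force: [-1.3, 0.3, 4.2]
width: 0.0004
grip_force: 2.2
```

Emit:
arm_command(
  xyz=[
    [0,0,-0.0005],
    [0,0,-0.001],
    [0,0,-0.0015],
    [0,0,-0.0015],
  ],
  rot=[
    [0,0,0],
    [0,0,0],
    [0,0,0],
    [0,0,0],
  ],
)

```text
time: 20.1
ee_pos: [0.5044, -0.048, 0.1323]
eef_rot: [0.997, -0.083, 0.0, 0.001]
ft_force: [-8.3, 0.3, 19.1]
width: 0.0008
grip_force: 9.8
```

The lid is first felt at z ≈ 0.1325 and is immediately hard, so it stayed fully down. I'll retract and hand in.

Emit:
arm_command(
  xyz=[
    [0,0,0],
    [0,0,0.001],
    [0,0,0.004],
    [0,0,0.015],
    [0,0,0.04],
    [-0.01,0,0.07],
    [-0.02,0,0.1],
    [-0.03,0,0.12],
    [-0.03,0,0.13],
    [-0.03,0,0.13],
    [-0.03,0,0.13],
    [-0.03,0,0.13],
  ],
  rot=[
    [0,0,0],
    [0,0,0],
    [0,0,0],
    [0,0,0],
    [0,0,0],
    [0,0,0],
    [0,0,0],
    [0,0,0],
    [0,0,0],
    [0,0,0],
    [0,0,0],
    [0,0,0],
  ],
)

```text
time: 21.1
ee_pos: [0.4738, -0.0479, 0.2592]
eef_rot: [0.997, -0.083, -0.001, 0.0]
ft_force: [-0.3, -0.3, -0.8]
width: 0.0006
grip_force: 0.0
```

```bash
python3 -c "
from h import *
s=r.read_state();print(s['time'],s['ee_pos'],s['ft_force']);print(r.close_job())"
```

```text
21.1 [ 0.47384265 -0.04791718  0.25915851] [-0.26832752 -0.32634103 -0.78797987]
the job is handed in; nothing more can be done
None
```

The snack chest is shut and handed in at 21 s: I folded the stay's knee, took the hand away, then lowered the lid by hand and pressed it to its hard stop, and a second touch found it still down; the push on the knee bar briefly reached about 29 N, above the expected 3–10 N.

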